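# Press a ball bearing home in its flange housing on the bench press

### The job

The ball bearing has only been started in the bore of the square flange housing. Set the housing down flat in the nest of the bench press's shuttle, push the shuttle right in under the ram against its stop, then press the bearing home with the hand lever: stop as soon as the force rises sharply because the bearing has met the shoulder in the bore, and let the lever come all the way back up. Do not knock the tape roll or the glue bottle about.

Things in the scene. Friction and masses are not known exactly. Their poses are not given: they have to be found in the camera images.
- housing: Grey cast flange bearing housing, loose, 0.45 to 0.75 kg with its bearing: square flange 80 x 80 x 12 mm, on it a round boss 62 mm in diameter up to 38 mm height, bore upward. Origin: centre of the flange's underside; x, y along the flange's sides, z up along the bore. Grip the boss from above across 62 mm, at 14 to 38 mm height; the flange stands 9 mm out beyond it below.
- bearing (a joint): How far the steel ball bearing (52 mm outside, 15 mm thick) has gone into the housing's bore, m: 0 = top face 12 mm above the boss (50 mm above the flange's underside); 0.010 = on the shoulder, top face still 2 mm above the boss. Press-fit drag about 35 N all the way, hard stop at the shoulder. Starts at 0 to 0.003.
- bearing_top (a point): Centre of the bearing's top face, moves with the bearing.
- press: Grey bench rack press, fixed, up to 0.12 rad out of square with the table. Origin: on the ram's axis, at table level; -x is its front (toward the robot), +y its left, z up. Foot 186 x 150 mm, a bed to the left (to y = 0.23 m) carries the shuttle. Head 80 mm wide (y), from x = -0.055 to 0.106 m, underside at 148 mm, top at 268 mm; column behind; ram bar up to 330 mm.
- press_ram: Square steel ram, round pressing pad 54 mm in diameter at its foot; origin as the press's while the lever is up. Then the pad's underside is 106 mm above the table; it comes down 28 mm per rad of lever. More than 150 N from it on the bearing would spoil the bearing.
- press_lever (a joint): Hand lever, rad: 0 = rest, pointing to the press's right (-y), 0.70 above level; grows as it is pressed down, to 1.25. Pivot at y = 0, z = 0.200 m of the press, bar in the plane x = -0.066. A spring carries it back up. Pushed straight down 0.13 m right of the pivot: 3 to 5 N free, 11 to 13 N while the bearing slides (from about 0.5 rad), then stiff at the shoulder; 1 N there is 4.6 N at the ram.
- lever_grip (a point): Middle of the rubber grip of the hand lever, on the bar's axis, 155 mm from the pivot. The grip is 27 mm in diameter and reaches from 110 to 200 mm from the pivot.
- press_slide (a joint): Travel of the shuttle in m: 0 = drawn out to the left, 0.150 = right in against the stop, nest under the ram. It moves along the press's -y and takes about 2 N to slide. It starts at 0 to 0.03 m.
- press_nest (a point): Centre of the nest's floor on the shuttle, 42 mm above the table: a square pocket 84 mm wide, aligned with the press, a low slick plastic strip with a sloping lead-in (9 mm high) along each side. The housing's flange goes in flat, boss up, any of the four ways round, with 2 mm play on each side.
- slide_knob (a point): Top centre of the shuttle's black knob, 128 mm to the left (+y of the press) of the nest's centre, 84 mm above the table. The knob is 25 mm in diameter over its upper 15 mm, the stem below it 18 mm; 46 mm tall above the shuttle's tongue.
- masking_tape: Roll of masking tape lying flat, 102 mm across, 24 mm high; bystander. Origin: centre of its underside.
- glue_bottle: Small white bottle with pointed red cap, 33 mm in diameter, 94 mm tall, standing; bystander. Origin: centre of its underside.

How it is judged:
By the outcome, as a careful person would: the job done as asked, in the order asked, and still so for the second after the job is handed in, with the robot touching nothing.
It also fails if it takes over 67 s, if anything falls off the work surface, if the arm or the gripper's body presses on something with over 40 N, if the wrist force passes 120 N, or if a joint passes its speed limit or range.

### The arm

A 6-joint arm with a two-finger parallel gripper is mounted at the origin on the work surface; the furniture and walls round the work are solid. World frame = base frame: x ahead of the robot, y to its left, z up, the work surface at z = 0. Lengths are in m, angles in rad, forces in N, time in s.
With the tool pointing down it reaches from about 0.325 to 0.775 m from the base axis. Payload 5.5 kg.
Tool frame: the origin (TCP) lies between the finger pads; the fingertips stand 14 mm ahead of it and the grasp point (between the pads) lies 5 mm behind it; z points along the fingers, y is the line along which they close (so a half turn about z gives the same grasp; the last joint's range is limited). The gripper opens to 85 mm and grips with 20 to 120 N. Pads are 22 mm wide; open, the fingers measure 114 mm over their backs; the gripper's body (76 mm by 85 mm) begins 54 mm behind the grasp point. The pads swing forward as they close: fully open they stand 13 mm farther back than shut.
Start: joints at [1.239, 0.091, 1.231, -0, 1.82, -0.057], TCP at [0.163, 0.578, 0.222] pointing down, gripper open.
Joint ranges: [-2.87, 2.87], [-0.86, 2.18], [0.17, 2.46], [-1.51, 4.65], [0.06, 2.69], [-2.65, 2.65]. Speed limits (rad/s): [2.57, 2.57, 3.01, 3.14, 3.14, 3.14].

### API

Orientations are given as a unit quaternion [w, x, y, z].
In Python, from plant import manip gives the robot as it stands.
- The arm moves only by the tool apply_moves, never from a script. Its arguments are lists of equal length, an entry for each row: "dp": the shift along the tool's x, y, z each as a share of 0.12 m, from -1 to 1, a list of three; "delta_rot": the turn, a rotation vector about the tool's x, y, z each as a share of 2 rad, from -1 to 1, a list of three; "gripper": the closure, from -1 (fully open) to 1 (shut). A call has 1 to 20 rows; each row is the pose to reach, as a shift and turn from the pose commanded when the call began, along the tool's axes at that moment; what a row does not reach only later rows make up. A row lasts 1/10 s, in which the tool goes at most 50 mm and 8.59 degrees, less where a joint would pass 70% of its speed; a pose out of reach is approached as far as the arm can. A call with a number of a shift or a turn outside -1 to 1 is refused whole. A call with a gripper value outside its range is refused whole. The fingers move at their own pace and stop on an object; "newtons" is the grip in N (left out, the last holds). Time passes only in rows, so rows that repeat a pose let the fingers close. It gives the time, the measured TCP pose, the force, the opening and the grip force at its end, in the units of the state.
- manip.state(): the state, without advancing time (a new reading comes with each control period).
- manip.camera(name): name is "side" or "top"; returns the picture (420x560x3 uint8, blue, green, red); there is no depth.
- manip.camera_params(name): a dict with "fovy" (degrees; the focal length in pixels is half the picture's height over the tangent of half this angle, whatever the lens; pixels are square), "cx", "cy" (the principal point, pixels), "T" (4x4, takes a point from camera to world coordinates). Camera axes: x right, y down, z forward; pixel columns grow to the right and rows downward; lengths in m; the calibration is good to about 2 mm. A picture is of the moment at which its call begins. camera_params takes no time and is no camera call.
- manip.hand_in(): hands the job in; it is judged then, once.
Trained networks look in the newest picture that a camera, given by its name, has taken for a name from the list of things; names that differ only in an ending like _2 or _b are one class to them, and where a whole thing is asked for, a point or a joint stands for the part that bears it (a point fixed in the world has none). Each returns a list of dicts, best first, with "confidence" (0 to 1); they miss things now and then, are a little off and sometimes report something else, mostly with a low value. They report only what shows in the picture. A call takes as long as a camera call.
- manip.search_frame(camera, name): "box" ([left, top, right, bottom] as shares, 0 to 1, of the picture: columns of its width, rows of its height, round what is visible of it).
- manip.outline_of(camera, name): "region" (420x560 bool, what is visible of it) and "box" ([left, top, right, bottom] as shares, 0 to 1, of the picture: columns of its width, rows of its height, round what is visible of it).
- manip.landmark_of(camera, name): "position" ([row, column] as shares, 0 to 1, of the picture: columns of its width, rows of its height: a listed point, or the origin of a listed thing).
The state is a dict: "clock": time; "joint_positions": joint angles; "joint_vel": joint speeds; "joint_torque": joint torques, N m; "tcp_pos": TCP position; "tcp_rot": TCP orientation; "ft_force": force on the tool from outside, world axes, zero at the start; "torque": the same for the moment, N m; "opening": finger opening in m; "grasp_force": force on a finger pad.
Only numpy, scipy, OpenCV 4.12 (cv2) and the standard library are available. Lean on these libraries where they do the work, as an engineer would, in place of code of your own. Each camera call takes 0.05 s, during which the arm holds its last target. There are 200 camera calls.

## Working session

There is one attempt and no reset: what is moved stays moved. The work goes in short steps, Python scripts to look and compute and a tool call to move; the robot and the scene stay as the last step left them, time stands still between calls to the robot, and variables do not carry over. Pictures are saved under pics/ and viewed, at most 10 in all, crops included, and the job is handed in when it is done.

Besides the shell and the picture viewer there is one more tool, called after "Request:" by a JSON object that holds its "name" and its "arguments". apply_moves: Moves the arm, as the interface text tells. Its arguments: {"type":"object","properties":{"dp":{"type":"array","items":{"type":"array","items":{"type":"number"}}},"delta_rot":{"type":"array","items":{"type":"array","items":{"type":"number"}}},"gripper":{"type":"array","items":{"type":"number"}},"newtons":{"type":"number"}},"required":["dp","delta_rot","gripper"]}

```bash
mkdir -p pics; ls; python3 - <<'E'
from plant import manip
import cv2, numpy as np
s=manip.state(); print({k:np.round(v,3).tolist() for k,v in s.items()})
for c in("side","top"):
    cv2.imwrite(f"pics/{c}0.png",manip.camera(c)); p=manip.camera_params(c); print(c,p["fovy"],p["cx"],p["cy"],np.round(p["T"],3).tolist())
    for n in("housing","bearing_top","press","press_ram","lever_grip","press_nest","slide_knob","masking_tape","glue_bottle"):
        print(n,[(round(d["confidence"],2),np.round(np.array(d["position"])*[420,560],1).tolist()) for d in manip.landmark_of(c,n)[:2]])
E
```

```text
pics
{'clock': 0.0, 'joint_positions': [1.239, 0.092, 1.232, -0.0, 1.82, -0.057], 'joint_vel': [0.0, 0.0, 0.002, 0.0, 0.001, -0.002], 'joint_torque': [-0.0, -45.872, -41.803, -0.0, 0.011, 0.0], 'tcp_pos': [0.163, 0.577, 0.22], 'tcp_rot': [-0.0, 0.137, 0.991, -0.001], 'ft_force': [0.157, -0.236, -0.303], 'torque': [-0.001, 0.011, -0.04], 'grasp_force': 0.0, 'opening': 0.085}
side 43.26847969442735 273.48265962659406 205.13207797556882 [[-0.996, -0.036, 0.077, 0.314], [-0.083, 0.632, -0.771, 1.281], [-0.021, -0.774, -0.633, 1.192], [0.0, 0.0, 0.0, 1.0]]
housing [(0.87, [299.4, 276.2])]
bearing_top [(0.51, [285.0, 275.1]), (0.43, [226.5, 273.6])]
press [(0.83, [211.0, 277.5])]
press_ram []
lever_grip [(0.6, [117.1, 298.5])]
press_nest [(0.8, [227.9, 272.4])]
slide_knob [(0.64, [246.4, 268.8])]
masking_tape [(0.44, [174.1, 287.5])]
glue_bottle [(0.63, [342.0, 233.6]), (0.35, [120.3, 300.7])]
top 45.06661494749804 279.9537181963027 211.86418508978977 [[-0.015, -0.982, 0.187, 0.18], [-1.0, 0.015, -0.002, 0.032], [-0.001, -0.187, -0.982, 1.638], [0.0, 0.0, 0.0, 1.0]]
housing [(0.64, [238.7, 209.8])]
bearing_top [(0.72, [233.7, 209.4])]
press [(0.85, [227.2, 330.3])]
press_ram [(0.57, [222.4, 289.6])]
lever_grip [(0.59, [233.1, 389.6]), (0.38, [231.2, 395.2])]
press_nest [(0.7, [223.6, 289.3])]
slide_knob [(0.77, [222.6, 251.3])]
masking_tape [(0.84, [232.6, 398.1])]
glue_bottle [(0.46, [205.8, 160.5]), (0.42, [234.9, 208.2])]
```

View pics/side0.png

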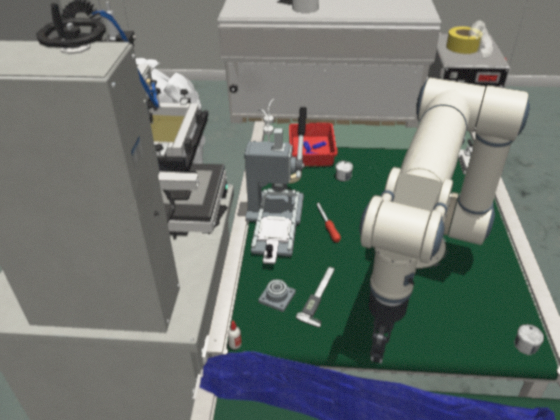

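View pics/top0.png

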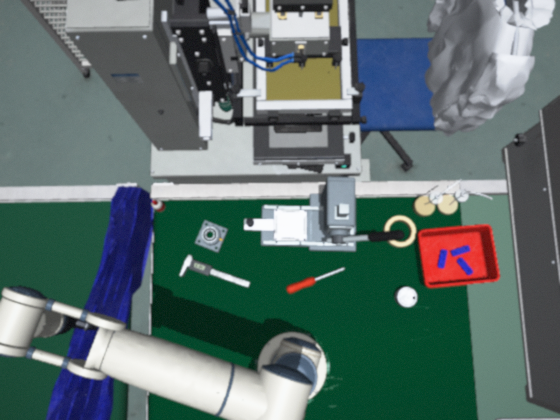

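The side view shows the housing at about (277,292), the knob at (268,255), the nest at (277,218) and the lever grip at (302,120). The top view shows the housing at about (210,235), the knob at (249,224), the nest at (292,224) and the grip at (385,237).

```bash
cat > h.py <<'E'
from plant import manip
import cv2, numpy as np
def cam(c):
    p=manip.camera_params(c); f=210/np.tan(np.radians(p["fovy"]/2)); return f,p["cx"],p["cy"],np.array(p["T"])
def ray(c,rc):
    f,cx,cy,T=cam(c); d=T[:3,:3]@[(rc[1]-cx)/f,(rc[0]-cy)/f,1]; return T[:3,3],d
def atz(c,rc,z):
    o,d=ray(c,rc); return o+d*(z-o[2])/d[2]
def proj(c,P):
    f,cx,cy,T=cam(c); q=(np.atleast_2d(P)-T[:3,3])@T[:3,:3]; return np.c_[cx+f*q[:,0]/q[:,2],cy+f*q[:,1]/q[:,2]]
def lm(c,n,rep=1):
    r=[d[0] for d in [manip.landmark_of(c,n) for _ in range(rep)] if d]
    return [np.array(d["position"])*[420,560] for d in r]
E
python3 - <<'E'
from h import *
Z=dict(housing=0,bearing_top=.049,press_nest=.042,slide_knob=.084,lever_grip=.30,masking_tape=0,glue_bottle=0)
for c in("side","top"):
    im=manip.camera(c)
    for n,z in Z.items():
        L=lm(c,n,2); print(c,n,[np.round(atz(c,p,z),4)[:2].tolist() for p in L])
    a=dict(side=(100,210,230,110),top=(190,180,230,110))[c]
    x,y,w,h=a; cv2.imwrite(f"pics/{c}1.png",cv2.resize(im[y:y+h,x:x+w] if c=="top" else im[100:310,220:360],None,fx=3.4 if c=="top" else 2.8,fy=3.4 if c=="top" else 2.8,interpolation=cv2.INTER_CUBIC))
    for n in("housing",):
        for d in manip.outline_of(c,n)[:1]:
            R=d["region"].astype(np.uint8); m=cv2.moments(R,True); print(c,n,d["confidence"],R.sum(),m["m10"]/m["m00"],m["m01"]/m["m00"],d["box"])
            np.save(f"hs_{c}.npy",R)
E
```

```text
side housing []
side bearing_top [[0.4222, 0.2424], [0.4222, 0.2424]]
side press_nest [[0.4468, -0.0001], [0.4468, -0.0001]]
side slide_knob [[0.3756, -0.6264], [0.3756, -0.6264]]
side lever_grip [[0.3722, -0.2481], [0.3722, -0.2481]]
side masking_tape [[0.4303, -0.3566], [0.4303, -0.3566]]
side glue_bottle [[0.5134, 0.4209], [0.5134, 0.4209]]
top housing [[0.4072, 0.2586], [0.4072, 0.2586]]
top bearing_top [[0.4148, 0.2571], [0.4148, 0.2571]]
top press_nest [[0.4487, -0.0026], [0.4487, -0.0026]]
top slide_knob [[0.4106, 0.2511], [0.4106, 0.2511]]
top lever_grip [[0.3715, -0.2522], [0.3715, -0.2522]]
top masking_tape [[0.4192, -0.3636], [0.4192, -0.3636]]
top glue_bottle [[0.5123, 0.4296], [0.5123, 0.4296]]
top housing 0.75 534 210.7921348314607 236.24344569288388 [0.3491, 0.5319, 0.4071, 0.5948]
```

View pics/side1.png

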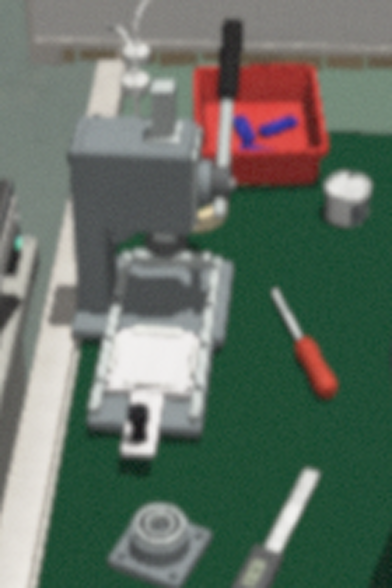

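View pics/top1.png

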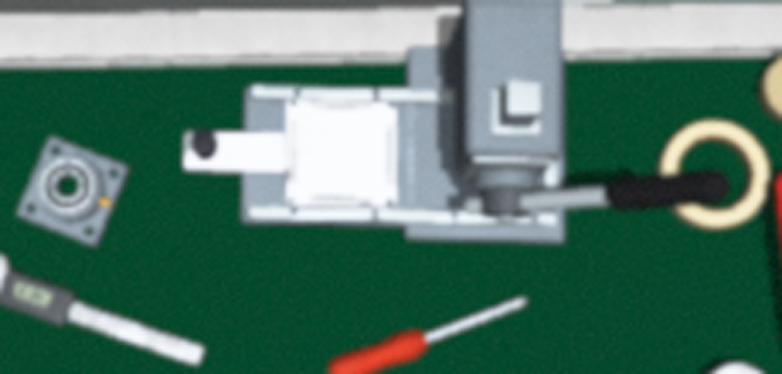

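The crops show:
- **Top crop:** housing flange corners at (52,135), (131,165), (98,247) and (16,215). The knob is at (204,142), the nest's white block spans about (288..398, 98..210), the ram bar top is at (521,101), and the grip runs from (610,192) to (728,187).
- **Side crop:** housing corners at (107,545), (213,540) and (177,585), with the grip at the top running from (232,22) to (227,97).

```bash
python3 - <<'E'
from h import *
from scipy.optimize import least_squares
import glob
top=cv2.imread("pics/top0.png"); side=cv2.imread("pics/side0.png")
T=lambda p:(np.array(p)/3.4+[190,180]-0.35)[::-1]; S=lambda p:(np.array(p)/2.8+[220,100]-.32)[::-1]
c=[T(p) for p in[(52,135),(131,165),(98,247),(16,215)]]
C=np.array([atz("top",p,.012)[:2] for p in c]); print("flange",C.mean(0),[np.linalg.norm(C[i]-C[i-1]) for i in range(4)],[np.degrees(np.arctan2(*(C[i]-C[i-1])[::-1])) for i in range(4)])
for p in[(107,545),(213,540),(177,585)]: print("side fl",atz("side",S(p),.012)[:2])
# white masks
def blob(im,m,box,n):
    x0,y0,x1,y1=box; k=np.zeros(m.shape,np.uint8); k[y0:y1,x0:x1]=m[y0:y1,x0:x1]
    nn,l,s,ce=cv2.connectedComponentsWithStats(k); i=1+np.argmax(s[1:,4]); ctr=max(cv2.findContours((l==i).astype(np.uint8),0,1)[0],key=cv2.contourArea)
    print(n,s[i],ce[i],cv2.minAreaRect(ctr)); return ce[i],cv2.minAreaRect(ctr)
g=top.min(2)
ce,r=blob(top,(g>215).astype(np.uint8),(270,200,315,250),"nest")
for z in(.042,.051): print(z,atz("top",r[0][::-1],z)[:2])
ce,r=blob(top,(top.max(2)<90).astype(np.uint8),(240,215,258,232),"knob")
print(atz("top",ce[::-1],.075),atz("top",ce[::-1],.084))
ce,r=blob(top,(top.max(2)<60).astype(np.uint8),(366,225,408,245),"grip")
print("ram",atz("top",T((521,101)),.330)); print("tb",atz("top",T((714,175)),.012))
# grip ends: triangulate
def tri(a,b):
    (o1,d1),(o2,d2)=ray("top",a),ray("side",b); t=np.linalg.lstsq(np.c_[d1,-d2],o2-o1,rcond=None)[0]; return o1+d1*t[0],o2+d2*t[1]
print("grip near",tri(T((610,192)),S((227,97))),"far",tri(T((722,187)),S((232,22))))
print("knob",tri(T((204,142)),S((138,407))))
for q in [(288,98),(398,104),(398,210),(288,205)]: print("nestc",atz("top",T(q),.049))
for q in [(470,157),(555,160)]: print("head",atz("top",T(q),.268))
for q in [(115,330),(200,330),(190,395),(97,392)]: print("nest side",atz("side",S(q),.049))
E
```

```text
flange [0.41517867 0.25216317] [np.float64(0.08362125804675458), np.float64(0.08171680650186901), np.float64(0.0840548337747357), np.float64(0.08439016112187743)] [np.float64(-23.459661213812833), np.float64(-111.77133274165132), np.float64(158.37068598630333), np.float64(67.90982294242316)]
side fl [0.47019192 0.25717607]
side fl [0.36018702 0.24319052]
side fl [0.39358966 0.30551606]
nest [ 270  207   45   38 1199] [289.33778148 225.4912427 ] ((292.0, 225.5), (37.0, 44.0), 90.0)
0.042 [ 0.439437   -0.00868469]
0.051 [ 0.4379767  -0.00845456]
knob [240 215  18  17 147] [246.42176871 220.82993197] ((248.5, 223.0), (16.0, 17.0), 90.0)
[0.45113611 0.13464729 0.075     ] [0.44957761 0.13405696 0.084     ]
grip [366 229  39  14 371] [384.59299191 235.07008086] ((385.0, 235.5), (13.0, 38.0), 90.0)
ram [ 0.4336475  -0.13613054  0.33      ]
tb [ 0.42035695 -0.3584525   0.012     ]
grip near (array([ 0.36969772, -0.21212713,  0.27100013]), array([ 0.36821837, -0.21204514,  0.27078071])) far (array([ 0.36443812, -0.2883156 ,  0.32725742]), array([ 0.36623872, -0.28840763,  0.32753263]))
knob (array([0.44739695, 0.12394884, 0.08501915]), array([0.44772445, 0.12393361, 0.08507454]))
nestc [0.49435476 0.04684533 0.049     ]
nestc [ 0.48697913 -0.05651748  0.049     ]
nestc [ 0.38664168 -0.05396999  0.049     ]
nestc [0.39292202 0.0482075  0.049     ]
head [ 0.40032037 -0.1012238   0.268     ]
head [ 0.39680051 -0.1696184   0.268     ]
nest side [ 0.49114079 -0.04374787  0.049     ]
nest side [ 0.3905795  -0.04963993  0.049     ]
nest side [0.3953775  0.06317716 0.049     ]
nest side [0.50054116 0.06459858 0.049     ]
```

```bash
python3 - <<'E'
from h import *
t=np.mean([manip.camera("top") for _ in range(4)],0); s=np.mean([manip.camera("side") for _ in range(4)],0)
np.save("t.npy",t);np.save("s.npy",s)
e=lambda im,x,y,w,h,k:cv2.resize(np.clip((im[y:y+h,x:x+w]-130)*2.05,0,255).astype(np.uint8),None,fx=k,fy=k,interpolation=cv2.INTER_CUBIC)
a=e(t,240,198,72,60,5.5); b=e(s,245,180,62,90,6)
c=np.zeros((560,790,3),np.uint8); c[:a.shape[0],:a.shape[1]]=a; c[:b.shape[0],410:410+b.shape[1]]=b
cv2.imwrite("pics/nest.png",c); print(a.shape,b.shape)
E
```

```text
(330, 396, 3) (540, 372, 3)
```

View pics/nest.png

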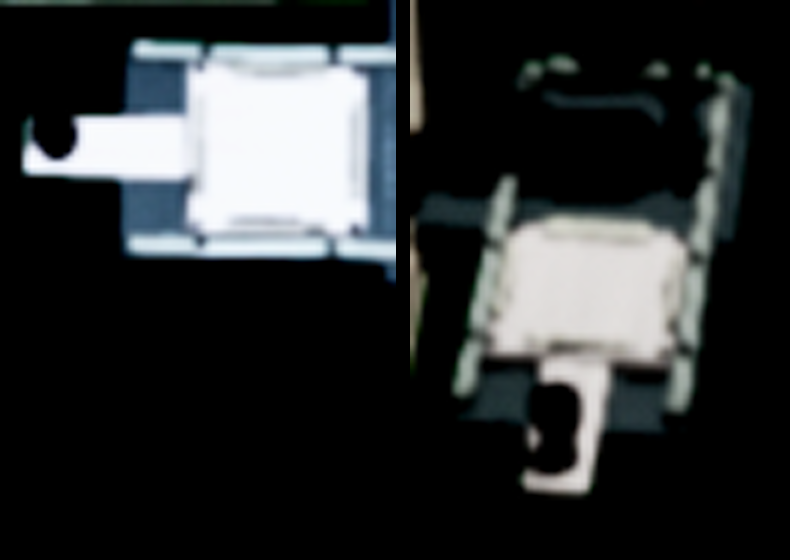

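```bash
python3 - <<'E'
from h import *
for z in(.042,.047,.051): print(z,atz("top",(224.3,289.9),z)[:2],atz("side",(227.4,274.3),z)[:2])
u=lambda x,y:(y/5.5+198-.4,x/5.5+240-.4)
print("tongue",atz("top",u(24,146),.038)[:2],atz("top",u(185,148),.038)[:2])
print("rails top",atz("top",u(137,48),.04),atz("top",u(325,57),.04),"bot",atz("top",u(130,245),.04),atz("top",u(330,249),.04))
v=lambda x,y:(y/6+180-.4,(x-410)/6+245-.4)
print("side tongue end",atz("side",v(555,488),.038)[:2],atz("side",v(573,362),.038)[:2])
print("side rails",atz("side",v(463,390),.04)[:2],atz("side",v(509,180),.04)[:2],atz("side",v(680,408),.04)[:2],atz("side",v(724,80),.04)[:2])
print("knob side",atz("side",v(553,400),.084)[:2],"top",[atz("top",u(54,y),.084)[:2] for y in(131,136)])
print([atz("top",lm("top",n)[0],z)[:2] for n,z in(("press_nest",.042),("slide_knob",.084),("press",0))],[atz("side",lm("side",n)[0],z)[:2] for n,z in(("press_nest",.042),("slide_knob",.084))])
E
```

```text
0.042 [ 0.44342419 -0.00205388] [ 0.44297683 -0.0051947 ]
0.047 [ 0.44260043 -0.0019468 ] [4.42417607e-01 3.99832683e-04]
0.051 [ 0.44194141 -0.00186114] [0.44197023 0.00487546]
tongue [0.44689055 0.14498157] [0.44424108 0.05123529]
rails top [0.50367565 0.07854444 0.04      ] [ 0.49657513 -0.03140768  0.04      ] bot [0.38763175 0.08372525 0.04      ] [ 0.38350058 -0.03176047  0.04      ]
side tongue end [0.44771674 0.14469187] [0.44658212 0.05069447]
side rails [0.50229239 0.0777943 ] [ 0.49556473 -0.09561557] [0.38762116 0.08442017] [ 0.37828383 -0.19466984]
knob side [0.44897951 0.12826376] top [array([0.44757245, 0.12473109]), array([0.44470142, 0.12474318])]
[array([0.43892494, 0.00157102]), array([0.44926939, 0.13255576]), array([ 0.43697503, -0.13992104])] [array([ 0.44572488, -0.01796578]), array([0.45579466, 0.12712085])]
```

Request:
{"name": "apply_moves", "arguments": {"dp": [[-0.38,-0.285,0],[-0.77,-0.57,0],[-0.92,-0.686,0]], "delta_rot": [[0,0,0],[0,0,0],[0,0,0]], "gripper": [-1,-1,-1], "newtons": 50}}

```text
clock: 3.55
tcp_pos: [0.2478, 0.4666, 0.2215]
tcp_rot: [0.0, 0.137, 0.991, -0.0]
ft_force: [0.5, 0.7, -0.2]
opening: 0.0853
grasp_force: 0.0
```

Request:
{"name": "apply_moves", "arguments": {"dp": [[-0.38,-0.285,0],[-0.77,-0.57,0],[-0.92,-0.686,0]], "delta_rot": [[0,0,0],[0,0,0],[0,0,0]], "gripper": [-1,-1,-1]}}

```text
clock: 3.85
tcp_pos: [0.3319, 0.357, 0.2219]
tcp_rot: [0.0, 0.137, 0.991, 0.0]
ft_force: [0.3, 0.6, 0.3]
opening: 0.0854
grasp_force: 0.0
```

Request:
{"name": "apply_moves", "arguments": {"dp": [[-0.38,-0.285,0],[-0.77,-0.57,0.2],[-0.92,-0.686,0.4],[-0.92,-0.686,0.6],[-0.92,-0.686,0.6]], "delta_rot": [[0,0,0],[0,0,0.0567],[0,0,0.0567],[0,0,0.0567],[0,0,0.0567]], "gripper": [-1,-1,-1,-1,-1]}}

```text
clock: 4.35
tcp_pos: [0.4135, 0.248, 0.1455]
tcp_rot: [-0.003, 0.194, 0.981, -0.002]
ft_force: [-0.9, 0.6, -0.3]
opening: 0.0853
grasp_force: 0.0
```

Request:
{"name": "apply_moves", "arguments": {"dp": [[0,0.008,0.4],[0,0.008,0.8],[0,0.008,1.0],[0,0.008,1.0],[0,0.008,1.0]], "delta_rot": [[0,0,0],[0,0,0],[0,0,0],[0,0,0],[0,0,0]], "gripper": [-1,-1,-1,-1,-1]}}

```text
clock: 4.85
tcp_pos: [0.4154, 0.2519, 0.0316]
tcp_rot: [0.001, 0.192, 0.981, 0.001]
ft_force: [0.3, 0.2, -0.2]
opening: 0.0854
grasp_force: 0.0
```

```bash
python3 - <<'E'
from h import *
s=manip.state(); print(np.round(s["tcp_pos"],4),np.round(s["tcp_rot"],4),s["ft_force"])
im=[manip.camera("top"),manip.camera("side")]
cv2.imwrite("pics/g1.png",np.hstack([cv2.resize(im[0][190:270,170:260],(400,356)),cv2.resize(im[1][250:330,230:320],(400,356))]))
E
```

```text
[0.4154 0.2519 0.0316] [7.000e-04 1.923e-01 9.813e-01 6.000e-04] [ 0.34852895  0.17140494 -0.17457153]
```

View pics/g1.png

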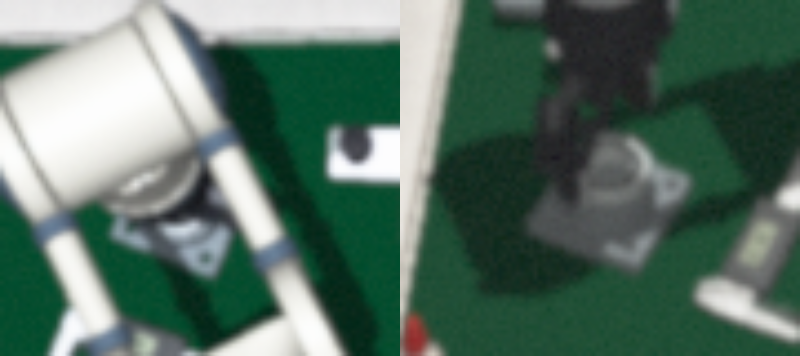

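The fingers straddle the boss: the near finger is at about (570,180) and the boss at (620,175) in the right half. I'm closing now.

Request:
{"name": "apply_moves", "arguments": {"dp": [[0,0,0.02],[0,0,0.02],[0,0,0.02],[0,0,0.02],[0,0,0.02],[0,0,0.02]], "delta_rot": [[0,0,0],[0,0,0],[0,0,0],[0,0,0],[0,0,0],[0,0,0]], "gripper": [-1,1,1,1,1,1]}}

```text
clock: 5.55
tcp_pos: [0.416, 0.2521, 0.0292]
tcp_rot: [0.001, 0.193, 0.981, 0.002]
ft_force: [-1.0, 2.9, 6.6]
opening: 0.049
grasp_force: 50.5
```

The opening is 49 mm on a 62 mm boss, which is suspicious, so I'm looking.

```bash
python3 - <<'E'
from h import *
s=manip.state(); print(np.round(s["tcp_pos"],4),s["opening"],s["ft_force"],s["torque"])
im=[manip.camera("top"),manip.camera("side")]
print(manip.camera_params("side")["T"][:3,3])
cv2.imwrite("pics/g2.png",np.hstack([cv2.resize(im[0][200:260,180:240],(400,400)),cv2.resize(im[1][260:320,240:300],(400,400),interpolation=cv2.INTER_CUBIC)]))
z=s["tcp_pos"]; print(proj("side",[z,z+[0,0,-.014],z*[1,1,0]]),proj("top",[z]))
E
```

```text
[0.416  0.2521 0.0292] 0.049013695790177024 [-0.95608043  2.88859847  6.57811596] [ 0.56867836  0.025497   -0.01306659]
[0.31436335 1.28147592 1.19193649]
[[276.40965485 289.95105464]
 [276.49356606 293.17874016]
 [276.58387864 296.65265797]] [[210.78283867 234.61142948]]
```

View pics/g2.png

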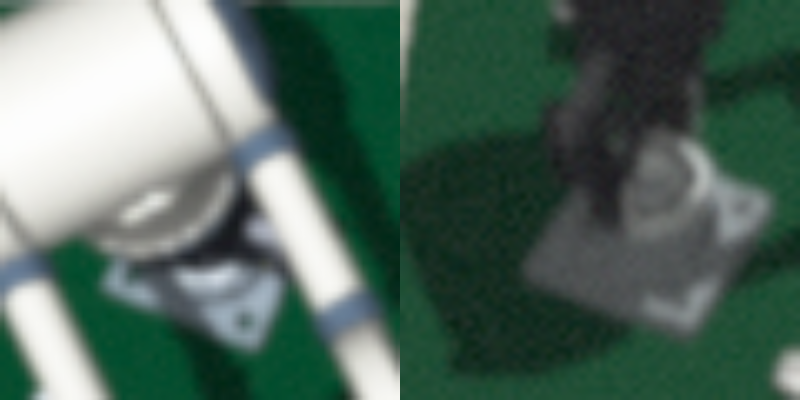

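The picture shows the fingers about the boss with the flange unmoved: its corners are still near (259,300) and (296,290) in the full side image. I'll do a small lift as a test.

Request:
{"name": "apply_moves", "arguments": {"dp": [[0,0,-0.1],[0,0,-0.2],[0,0,-0.3],[0,0,-0.3],[0,0,-0.3]], "delta_rot": [[0,0,0],[0,0,0],[0,0,0],[0,0,0],[0,0,0]], "gripper": [1,1,1,1,1]}}

```text
clock: 6.15
tcp_pos: [0.4151, 0.2508, 0.0635]
tcp_rot: [0.0, 0.193, 0.981, 0.0]
ft_force: [0.0, -0.9, -5.8]
opening: 0.0488
grasp_force: 52.4
```

```bash
python3 - <<'E'
from h import *
s=manip.state(); print(np.round(s["tcp_pos"],4),s["opening"],s["ft_force"],s["torque"])
im=[manip.camera("top"),manip.camera("side")]
cv2.imwrite("pics/g3.png",np.hstack([cv2.resize(im[0][200:260,180:240],(400,400)),cv2.resize(im[1][250:310,240:300],(400,400),interpolation=cv2.INTER_CUBIC)]))
E
```

```text
[0.4151 0.2508 0.0635] 0.04882542120839952 [ 0.02615722 -0.8789499  -5.78484573] [ 0.044353   -0.00609926 -0.09359332]
```

View pics/g3.png

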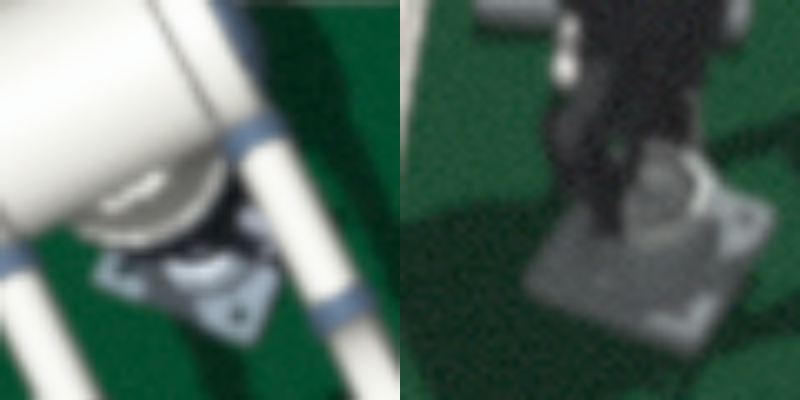

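```bash
python3 - <<'E'
from h import *
f=lambda x,y:((y)/6.667+250-.4,(x-400)/6.667+240-.4)
P=[atz("side",f(*p),.046)[:2] for p in((523,275),(775,205),(695,340))]
print(P,(P[0]+P[1])/2,[np.linalg.norm(P[2]-P[i]) for i in(0,1)],[np.degrees(np.arctan2(*(P[2]-P[i])[::-1])) for i in(0,1)])
t=lambda x,y:(y/6.667+200-.4,x/6.667+180-.4)
print([atz("top",t(*p),.046)[:2] for p in((93,278),(250,345),(285,265))])
E
```

```text
[array([0.46663537, 0.27371243]), array([0.36094243, 0.22649383]), array([0.39062215, 0.30490991])] [0.4137889  0.25010313] [np.float64(0.0821662460910983), np.float64(0.08384489658064732)] [np.float64(157.68568590637855), np.float64(69.26883732990854)]
[array([0.3930063 , 0.30421102]), array([0.35990588, 0.22937591]), array([0.39780369, 0.21303185])]
```

Request:
{"name": "apply_moves", "arguments": {"dp": [[0,0,-0.3],[-0.05,-0.09,-0.6],[-0.17,-0.31,-0.76],[-0.34,-0.62,-0.76],[-0.506,-0.925,-0.76],[-0.506,-0.925,-0.76]], "delta_rot": [[0,0,0],[0,0,0],[0,0,0],[0,0,0],[0,0,0],[0,0,0]], "gripper": [1,1,1,1,1,1]}}

```text
clock: 6.85
tcp_pos: [0.4295, 0.1207, 0.1539]
tcp_rot: [0.0, 0.196, 0.981, -0.001]
ft_force: [-0.6, 1.1, -5.9]
opening: 0.0487
grasp_force: 54.3
```

Request:
{"name": "apply_moves", "arguments": {"dp": [[-0.15,-0.28,0],[-0.3,-0.55,0],[-0.43,-0.78,0],[-0.506,-0.925,0],[-0.506,-0.925,0],[-0.506,-0.925,0],[-0.506,-0.925,0]], "delta_rot": [[0,0,-0.035],[0,0,-0.07],[0,0,-0.12],[0,0,-0.17],[0,0,-0.17],[0,0,-0.17],[0,0,-0.17]], "gripper": [1,1,1,1,1,1,1]}}

```text
clock: 7.55
tcp_pos: [0.4431, 0.0003, 0.1539]
tcp_rot: [-0.0, 0.024, 1.0, 0.0]
ft_force: [0.7, -0.1, -4.7]
opening: 0.0485
grasp_force: 54.6
```

```bash
python3 - <<'E'
from h import *
s=manip.state(); print(np.round(s["tcp_pos"],4),np.round(s["tcp_rot"],4),s["opening"],s["ft_force"],s["torque"])
im=[manip.camera("top"),manip.camera("side")]
cv2.imwrite("pics/g4.png",np.hstack([cv2.resize(im[0][180:260,240:320],(400,400)),cv2.resize(im[1][180:260,240:320],(400,400),interpolation=cv2.INTER_CUBIC)]))
E
```

```text
[4.431e-01 3.000e-04 1.539e-01] [-4.000e-04  2.420e-02  9.997e-01  3.000e-04] 0.048512240611337624 [ 0.72487733 -0.05720256 -4.6849688 ] [-0.00667421  0.04253412 -0.0498374 ]
```

View pics/g4.png

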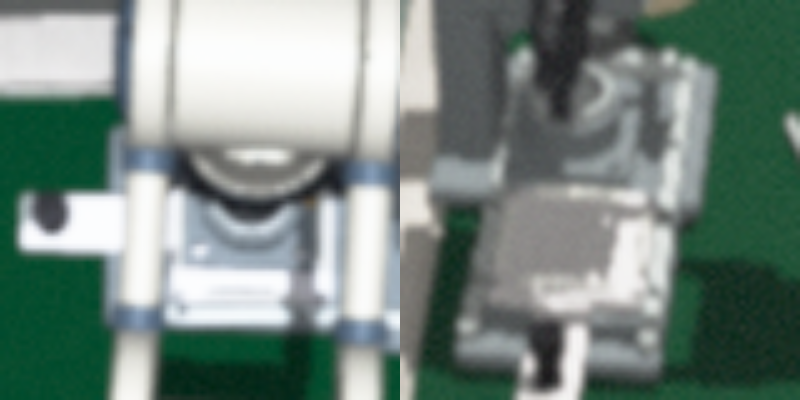

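The housing hangs squarely over the nest in both views, so I'm descending.

Request:
{"name": "apply_moves", "arguments": {"dp": [[0,0,0.2],[0,0,0.4],[0,0,0.55],[0,0,0.607],[0,0,0.607],[0,0,0.607]], "delta_rot": [[0,0,0],[0,0,0],[0,0,0],[0,0,0],[0,0,0],[0,0,0]], "gripper": [1,1,1,1,1,1]}}

```text
clock: 8.25
tcp_pos: [0.4438, -0.0004, 0.0826]
tcp_rot: [0.001, 0.024, 1.0, -0.0]
ft_force: [0.5, -0.0, -5.2]
opening: 0.0486
grasp_force: 54.6
```

Request:
{"name": "apply_moves", "arguments": {"dp": [[0,0,0.02],[0,0,0.04],[0,0,0.06],[0,0,0.07],[0,0,0.07]], "delta_rot": [[0,0,0],[0,0,0],[0,0,0],[0,0,0],[0,0,0]], "gripper": [1,1,1,1,1]}}

```text
clock: 8.75
tcp_pos: [0.4431, -0.0006, 0.0728]
tcp_rot: [-0.0, 0.024, 1.0, -0.0]
ft_force: [-0.4, -0.6, -5.6]
opening: 0.0488
grasp_force: 54.6
```

Request:
{"name": "apply_moves", "arguments": {"dp": [[0,0,0.01],[0,0,0.02],[0,0,0.025],[0,0,0.025]], "delta_rot": [[0,0,0],[0,0,0],[0,0,0],[0,0,0]], "gripper": [1,1,1,1]}}

```text
clock: 9.15
tcp_pos: [0.4437, -0.0008, 0.0713]
tcp_rot: [0.001, 0.024, 1.0, -0.0]
ft_force: [-3.0, -1.3, 3.9]
opening: 0.0485
grasp_force: 55.7
```

Request:
{"name": "apply_moves", "arguments": {"dp": [[0,0,0],[0,0,0],[0,0,0],[0,0,0],[0,0,-0.2],[0,0,-0.6],[0,0,-1],[0,0,-1],[0,0,-1]], "delta_rot": [[0,0,0],[0,0,0],[0,0,0],[0,0,0],[0,0,0],[0,0,0],[0,0,0],[0,0,0],[0,0,0]], "gripper": [-1,-1,-1,-1,-1,-1,-1,-1,-1]}}

```text
clock: 10.05
tcp_pos: [0.4441, -0.0007, 0.1916]
tcp_rot: [0.002, 0.024, 1.0, -0.0]
ft_force: [0.5, -0.1, -0.0]
opening: 0.0857
grasp_force: 0.0
```

```bash
python3 - <<'E'
from h import *
s=manip.state(); print(np.round(s["tcp_pos"],4),s["opening"],s["ft_force"])
im=[manip.camera("top"),manip.camera("side")]
for n,z in(("housing",.042),("bearing_top",.091),("slide_knob",.084)): print(n,[[np.round(atz(c,p,z)[:2],4) for p in lm(c,n)] for c in("top","side")])
cv2.imwrite("pics/g5.png",np.hstack([cv2.resize(im[0][180:260,240:320],(400,400)),cv2.resize(im[1][180:260,240:320],(400,400),interpolation=cv2.INTER_CUBIC)]))
E
```

```text
[ 0.4441 -0.0007  0.1916] 0.08567160557108758 [ 0.45367515 -0.06379271 -0.03146662]
housing [[array([ 4.367e-01, -4.000e-04])], [array([0.4374, 0.0149])]]
bearing_top [[array([ 0.4409, -0.0024])], [array([ 0.4412, -0.0077])]]
slide_knob [[array([0.443 , 0.1294])], [array([0.4514, 0.1269])]]
```

Request:
{"name": "apply_moves", "arguments": {"dp": [[0,0.4,0],[0,0.8,0],[0,1,0],[0,1,0.3],[0,1,0.4]], "delta_rot": [[0,0,0],[0,0,0],[0,0,0],[0,0,0],[0,0,0]], "gripper": [-1,-1,-1,-1,-1], "newtons": 30}}

```text
clock: 10.95
tcp_pos: [0.4477, 0.1197, 0.1387]
tcp_rot: [-0.002, 0.023, 1.0, -0.001]
ft_force: [-0.9, -0.8, -0.7]
opening: 0.0857
grasp_force: 0.0
```

Request:
{"name": "apply_moves", "arguments": {"dp": [[0.01,0.055,0.2],[0.01,0.055,0.5],[0.01,0.055,0.6],[0.01,0.055,0.6],[0.01,0.055,0.6],[0.01,0.055,0.6],[0.01,0.055,0.6],[0.01,0.055,0.6],[0.01,0.055,0.6]], "delta_rot": [[0,0,0],[0,0,0],[0,0,0],[0,0,0],[0,0,0],[0,0,0],[0,0,0],[0,0,0],[0,0,0]], "gripper": [-1,-1,-1,1,1,1,1,1,1]}}

```text
clock: 11.85
tcp_pos: [0.4491, 0.1259, 0.072]
tcp_rot: [0.001, 0.024, 1.0, 0.0]
ft_force: [-0.9, -1.2, 7.0]
opening: 0.022
grasp_force: 29.3
```

Request:
{"name": "apply_moves", "arguments": {"dp": [[0,-0.06,0],[0,-0.18,0],[0,-0.32,0],[0,-0.46,0],[0,-0.6,0],[0,-0.74,0],[0,-0.86,0],[0,-0.95,0],[0,-1,0],[0,-1,0]], "delta_rot": [[0,0,0],[0,0,0],[0,0,0],[0,0,0],[0,0,0],[0,0,0],[0,0,0],[0,0,0],[0,0,0],[0,0,0]], "gripper": [1,1,1,1,1,1,1,1,1,1]}}

```text
clock: 12.85
tcp_pos: [0.4444, 0.0049, 0.072]
tcp_rot: [0.003, 0.025, 1.0, -0.001]
ft_force: [4.9, -2.4, 4.7]
opening: 0.021
grasp_force: 29.6
```

Request:
{"name": "apply_moves", "arguments": {"dp": [[0,-0.04,0],[0,-0.08,0],[0,-0.08,0]], "delta_rot": [[0,0,0],[0,0,0],[0,0,0]], "gripper": [1,1,1]}}

```text
clock: 13.15
tcp_pos: [0.444, -0.0041, 0.072]
tcp_rot: [0.003, 0.024, 1.0, -0.0]
ft_force: [5.5, -1.5, 3.7]
opening: 0.0215
grasp_force: 29.6
```

Request:
{"name": "apply_moves", "arguments": {"dp": [[-0.008,-0.03,0],[-0.008,-0.05,0],[-0.008,-0.05,0]], "delta_rot": [[0,0,0],[0,0,0],[0,0,0]], "gripper": [1,1,1]}}

```text
clock: 13.45
tcp_pos: [0.4439, -0.0097, 0.072]
tcp_rot: [0.002, 0.024, 1.0, 0.0]
ft_force: [2.6, 0.2, 6.3]
opening: 0.0214
grasp_force: 30.1
```

Request:
{"name": "apply_moves", "arguments": {"dp": [[0,-0.03,0],[0,-0.04,0],[0,-0.04,0]], "delta_rot": [[0,0,0],[0,0,0],[0,0,0]], "gripper": [1,1,1]}}

```text
clock: 13.75
tcp_pos: [0.4438, -0.0112, 0.072]
tcp_rot: [0.002, 0.023, 1.0, 0.003]
ft_force: [2.9, 13.5, 7.0]
opening: 0.0215
grasp_force: 30.2
```

The stop has been met: the force rose to 13.5 N after 0.137 m of travel. I'm releasing the knob and going over to the lever.

Request:
{"name": "apply_moves", "arguments": {"dp": [[0,0,0],[0,0,0],[0,0,0],[0,0,0],[0,0,-0.3],[0,0,-0.7],[0,0,-1],[0,0,-1]], "delta_rot": [[0,0,0],[0,0,0],[0,0,0],[0,0,0],[0,0,0],[0,0,0],[0,0,0],[0,0,0]], "gripper": [-1,-1,-1,-1,-1,-1,-1,-1]}}

```text
clock: 14.55
tcp_pos: [0.4445, -0.0149, 0.1964]
tcp_rot: [0.005, 0.024, 1.0, -0.001]
ft_force: [-0.4, 0.3, 1.5]
opening: 0.0854
grasp_force: 0.0
```

Request:
{"name": "apply_moves", "arguments": {"dp": [[0.05,0,-0.35],[0.3,0,-0.7],[0.53,0,-1],[0.53,0,-1],[0.53,0,-1]], "delta_rot": [[0,0,0],[0,0,0],[0,0,0],[0,0,0],[0,0,0]], "gripper": [1,1,1,1,1]}}

```text
clock: 15.05
tcp_pos: [0.379, -0.0115, 0.3108]
tcp_rot: [0.001, 0.024, 1.0, -0.0]
ft_force: [0.5, 0.3, -0.3]
opening: 0.0121
grasp_force: 0.0
```

Request:
{"name": "apply_moves", "arguments": {"dp": [[0,0,-0.3],[0,-0.1,-0.6],[0,-0.2,-0.6],[0,-0.2,-0.6]], "delta_rot": [[0,0,0],[0,0,0],[0,0,0],[0,0,0]], "gripper": [1,1,1,1]}}

```text
clock: 15.45
tcp_pos: [0.3785, -0.0362, 0.3806]
tcp_rot: [-0.001, 0.025, 1.0, 0.0]
ft_force: [1.2, 0.7, 0.3]
opening: 0.0001
grasp_force: 0.0
```

```bash
python3 - <<'E'
from h import *
s=manip.state(); print(np.round(s["tcp_pos"],4),np.round(s["tcp_rot"],4),np.round(s["joint_positions"],2),s["opening"],s["ft_force"])
[manip.camera(c) for c in("top","side")]
for n,z in(("housing",.042),("bearing_top",.091),("slide_knob",.084),("lever_grip",.3),("masking_tape",0)): print(n,[[np.round(atz(c,p,z)[:2],4) for p in lm(c,n)] for c in("top","side")])
E
```

```text
[ 0.3785 -0.0362  0.3806] [-0.0013  0.025   0.9997  0.    ] [-0.18 -0.38  1.37 -0.    2.16 -1.71] 0.0001005758761382429 [1.23448749 0.70837651 0.28943798]
housing [[array([ 0.4306, -0.125 ])], [array([ 0.429 , -0.1234])]]
bearing_top [[], [array([ 0.4382, -0.1383])]]
slide_knob [[array([ 0.4384, -0.0174])], [array([ 0.4611, -0.0323])]]
lever_grip [[array([ 0.3708, -0.2616])], [array([ 0.3703, -0.2618])]]
masking_tape [[array([ 0.4269, -0.3545])], [array([ 0.4237, -0.3597])]]
```

Request:
{"name": "apply_moves", "arguments": {"dp": [[0,-0.35,0],[0,-0.7,0],[0,-0.95,0],[0,-0.95,0]], "delta_rot": [[0,0,0],[0,0,0],[0,0,0],[0,0,0]], "gripper": [1,1,1,1]}}

```text
clock: 16.45
tcp_pos: [0.3719, -0.1519, 0.3813]
tcp_rot: [-0.001, 0.026, 1.0, -0.0]
ft_force: [0.2, 0.1, -0.0]
opening: 0.0001
grasp_force: 0.0
```

Request:
{"name": "apply_moves", "arguments": {"dp": [[0,-0.35,0],[0,-0.7,0],[0,-0.95,0],[0,-0.95,0],[0,-0.95,0]], "delta_rot": [[0,0,0],[0,0,0],[0,0,0],[0,0,0],[0,0,0]], "gripper": [1,1,1,1,1]}}

```text
clock: 16.95
tcp_pos: [0.3668, -0.2628, 0.382]
tcp_rot: [-0.0, 0.024, 1.0, 0.0]
ft_force: [-0.7, 0.4, -0.8]
opening: 0.0001
grasp_force: 0.0
```

```bash
python3 - <<'E'
from h import *
s=manip.state(); print(np.round(s["tcp_pos"],4),np.round(s["tcp_rot"],4),np.round(s["joint_positions"],2),s["ft_force"])
im=[manip.camera(c) for c in("top","side")]
cv2.imwrite("pics/g6.png",np.hstack([cv2.resize(im[0][190:270,320:420],(400,320),interpolation=cv2.INTER_CUBIC),cv2.resize(im[1][70:230,240:340],(400,640),interpolation=cv2.INTER_CUBIC)[:320]]) if 0 else np.hstack([cv2.resize(im[0][180:280,310:410],(400,600),interpolation=cv2.INTER_CUBIC),cv2.resize(im[1][80:230,240:340],(400,600),interpolation=cv2.INTER_CUBIC)]))
E
```

```text
[ 0.3668 -0.2628  0.382 ] [-2.000e-04  2.450e-02  9.997e-01  5.000e-04] [-0.7  -0.21  1.22  0.    2.12 -2.22] [-0.72920196  0.43087689 -0.8137769 ]
```

View pics/g6.png

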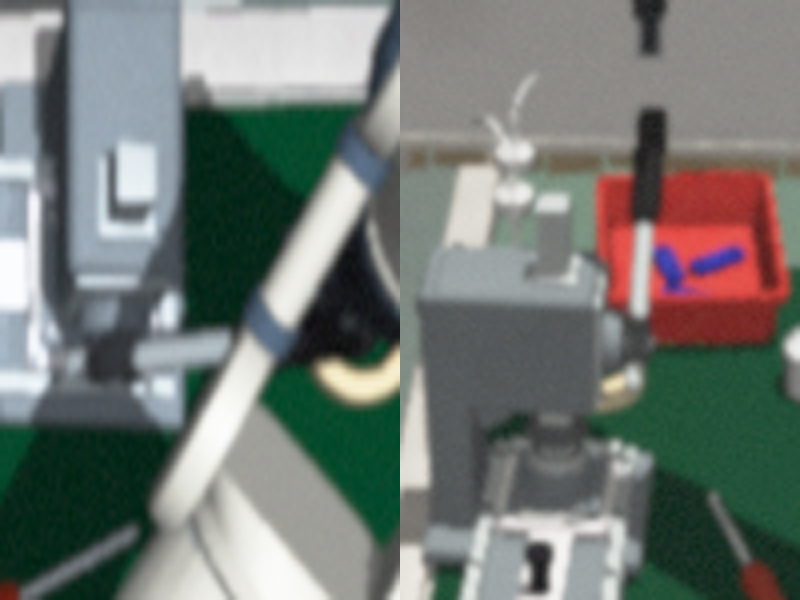

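The fingertips (650,50) hang in line above the grip (650,110), and the housing sits under the pressing pad at (555,440). I'm pressing the lever down now.

Request:
{"name": "apply_moves", "arguments": {"dp": [[0,0,0.1],[0,0,0.2],[0,0,0.3],[0,0,0.4],[0,0,0.5],[0,0,0.6],[0,0,0.7],[0,0,0.8],[0,0,0.9],[0,0,0.9]], "delta_rot": [[0,0,0],[0,0,0],[0,0,0],[0,0,0],[0,0,0],[0,0,0],[0,0,0],[0,0,0],[0,0,0],[0,0,0]], "gripper": [1,1,1,1,1,1,1,1,1,1]}}

```text
clock: 18.05
tcp_pos: [0.3665, -0.2627, 0.2721]
tcp_rot: [-0.001, 0.024, 1.0, 0.001]
ft_force: [0.2, 1.0, 2.3]
opening: 0.0001
grasp_force: 1.5
```

Request:
{"name": "apply_moves", "arguments": {"dp": [[0,0,0.04],[0,0,0.08],[0,0,0.12],[0,0,0.12]], "delta_rot": [[0,0,0],[0,0,0],[0,0,0],[0,0,0]], "gripper": [1,1,1,1]}}

```text
clock: 18.45
tcp_pos: [0.3668, -0.2631, 0.2591]
tcp_rot: [-0.0, 0.024, 1.0, 0.0]
ft_force: [-0.4, -1.1, 4.5]
opening: -0.0003
grasp_force: 1.7
```

Free travel is at 2–5 N as expected. I'll continue in smaller steps.

Request:
{"name": "apply_moves", "arguments": {"dp": [[0,0,0.04],[0,0,0.08],[0,0,0.1],[0,0,0.1]], "delta_rot": [[0,0,0],[0,0,0],[0,0,0],[0,0,0]], "gripper": [1,1,1,1]}}

```text
clock: 18.85
tcp_pos: [0.3667, -0.2631, 0.2475]
tcp_rot: [-0.0, 0.024, 1.0, 0.0]
ft_force: [0.9, -1.7, 3.9]
opening: -0.0001
grasp_force: 1.8
```

Request:
{"name": "apply_moves", "arguments": {"dp": [[0,0,0.04],[0,0,0.08],[0,0,0.08]], "delta_rot": [[0,0,0],[0,0,0],[0,0,0]], "gripper": [1,1,1]}}

```text
clock: 19.15
tcp_pos: [0.3668, -0.2631, 0.2379]
tcp_rot: [-0.0, 0.024, 1.0, 0.0]
ft_force: [0.9, -2.1, 4.7]
opening: -0.0003
grasp_force: 1.9
```

Request:
{"name": "apply_moves", "arguments": {"dp": [[0,0,0.04],[0,0,0.08],[0,0,0.08]], "delta_rot": [[0,0,0],[0,0,0],[0,0,0]], "gripper": [1,1,1]}}

```text
clock: 19.45
tcp_pos: [0.3667, -0.2631, 0.2284]
tcp_rot: [-0.0, 0.024, 1.0, -0.0]
ft_force: [0.0, -1.3, 4.0]
opening: 0.0
grasp_force: 2.0
```

Request:
{"name": "apply_moves", "arguments": {"dp": [[0,0,0.02],[0,0,0.04],[0,0,0.04]], "delta_rot": [[0,0,0],[0,0,0],[0,0,0]], "gripper": [1,1,1]}}

```text
clock: 19.75
tcp_pos: [0.3668, -0.2633, 0.2241]
tcp_rot: [0.0, 0.024, 1.0, -0.0]
ft_force: [0.3, -2.0, 4.2]
opening: 0.0002
grasp_force: 2.1
```

```bash
python3 - <<'E'
from h import *
s=manip.state(); print(np.round(s["tcp_pos"],4),s["ft_force"])
[manip.camera(c) for c in("top","side")]
for n,z in(("housing",.042),("bearing_top",.088),("press_ram",0),("lever_grip",.2)): print(n,[[(np.round(p,1),np.round(atz(c,p,z)[:2],4)) for p in lm(c,n)] for c in("top","side")])
# fingertip seen in side image: lowest dark pixel rows near tool column
im=manip.camera("side"); p=proj("side",[s["tcp_pos"],s["tcp_pos"]+[0,0,-.014]]); print(p)
print(proj("side",[[.4375,-.139,.088]]))
for r in range(115,185,3): print(r,im[r,285:315,1].tolist())
E
```

```text
[ 0.3668 -0.2633  0.2241] [ 0.3195992  -1.97976036  4.24533395]
housing [[(array([224.9, 330.1]), array([ 0.4394, -0.1305]))], [(array([205.2, 280.2]), array([ 0.432 , -0.1205]))]]
bearing_top [[], [(array([186.5, 279.6]), array([ 0.4369, -0.1659]))]]
press_ram [[], []]
lever_grip [[(array([238.7, 392.9]), array([ 0.3711, -0.2927]))], [(array([134.4, 300.6]), array([ 0.3728, -0.3263]))]]
[[301.66062334 138.14852048]
 [301.60888956 141.63628478]]
[[278.84446667 191.25324519]]
115 [154, 155, 153, 154, 150, 153, 154, 151, 157, 155, 147, 126, 86, 63, 94, 129, 135, 114, 75, 46, 39, 50, 90, 131, 144, 147, 147, 149, 153, 158]
118 [113, 115, 114, 115, 118, 127, 132, 124, 118, 117, 116, 105, 78, 70, 107, 140, 139, 109, 72, 48, 43, 51, 84, 111, 117, 120, 125, 122, 123, 121]
121 [95, 98, 101, 101, 105, 119, 130, 128, 122, 119, 113, 103, 85, 80, 103, 123, 117, 97, 71, 62, 57, 67, 85, 94, 92, 88, 91, 87, 89, 90]
124 [142, 139, 140, 133, 115, 93, 89, 88, 86, 88, 88, 78, 59, 40, 42, 50, 47, 43, 39, 40, 47, 61, 65, 64, 63, 57, 56, 56, 51, 53]
127 [148, 148, 146, 132, 102, 72, 62, 54, 48, 50, 51, 50,
[... 1930 characters left out ...]
 81, 80, 79, 78, 79, 80, 78, 79]
172 [92, 95, 91, 100, 107, 93, 82, 79, 82, 86, 119, 169, 203, 212, 193, 150, 106, 84, 82, 86, 84, 86, 85, 79, 85, 84, 80, 83, 84, 87]
175 [92, 90, 93, 100, 109, 105, 100, 111, 113, 119, 125, 129, 131, 126, 124, 114, 96, 87, 81, 83, 83, 82, 81, 84, 85, 83, 83, 83, 80, 84]
178 [88, 89, 91, 102, 111, 113, 117, 126, 130, 128, 125, 123, 124, 123, 116, 96, 88, 83, 84, 86, 81, 84, 86, 86, 85, 82, 84, 84, 84, 84]
181 [86, 91, 94, 107, 123, 128, 123, 121, 113, 112, 104, 101, 96, 90, 87, 84, 87, 81, 83, 81, 82, 85, 80, 83, 84, 86, 81, 84, 85, 83]
184 [63, 62, 55, 53, 57, 51, 52, 54, 51, 52, 61, 73, 83, 84, 84, 82, 81, 85, 79, 85, 83, 84, 83, 83, 84, 88, 86, 85, 81, 82]
```

```bash
python3 - <<'E'
from h import *
for th in(.7,.2,.1,0,-.1,-.2): print(th,proj("side",[[.368,-.1362-.11*np.cos(th),.2+.11*np.sin(th)]]).round(1).tolist())
im=manip.camera("side"); print("pad rows")
for r in range(168,212,2): print(r,im[r,264:296:2,1].tolist())
print(proj("side",[[.4385,-.139,z] for z in(.106,.09,.082,.08)]).round(1).tolist(), proj("side",[[.4385,-.139+.027,.088],[.4385,-.139+.031,.08]]).round(1).tolist())
E
```

```text
0.7 [[300.9, 133.0]]
0.2 [[301.1, 141.7]]
0.1 [[301.0, 144.2]]
0 [[301.0, 146.8]]
-0.1 [[301.0, 149.6]]
-0.2 [[300.9, 152.5]]
pad rows
168 [90, 90, 91, 88, 91, 90, 89, 88, 89, 89, 87, 87, 102, 110, 109, 105]
170 [88, 87, 91, 90, 89, 87, 87, 91, 90, 88, 88, 89, 100, 102, 93, 94]
172 [86, 86, 88, 91, 91, 87, 88, 87, 89, 83, 90, 91, 99, 95, 77, 84]
174 [92, 89, 90, 91, 90, 90, 89, 89, 90, 89, 92, 92, 103, 98, 93, 107]
176 [90, 89, 86, 92, 92, 91, 89, 89, 89, 89, 93, 88, 103, 109, 119, 124]
178 [90, 87, 90, 88, 93, 90, 90, 92, 91, 91, 89, 87, 102, 113, 125, 127]
180 [89, 89, 92, 89, 88, 91, 90, 89, 92, 91, 93, 91, 106, 126, 127, 125]
182 [84, 90, 84, 83, 81, 88, 93, 91, 92, 90, 87, 86, 96, 109, 98, 81]
184 [89, 85, 86, 76, 61, 81, 121, 120, 112, 99, 68, 61, 57, 52, 53, 48]
186 [82, 82, 70, 57, 49, 87, 131, 126, 126, 109, 59, 46, 49, 44, 51, 48]
188 [78, 63, 66, 65, 59, 86, 123, 121, 123, 104, 64, 56, 50, 49, 49, 48]
190 [97, 90, 109, 112, 70, 73, 81, 82, 87, 80, 61, 69, 110, 96, 94, 101]
192 [132, 127, 134, 115, 76, 66, 71, 68, 67, 68, 67, 88, 161, 142, 122, 145]
194 [145, 161, 183, 98, 91, 90, 78, 82, 79, 84, 93, 95, 116, 111, 108, 139]
196 [124, 133, 124, 81, 90, 107, 117, 120, 117, 118, 109, 92, 81, 90, 124, 199]
198 [119, 135, 107, 78, 80, 92, 103, 113, 115, 105, 95, 81, 81, 88, 132, 195]
200 [119, 133, 97, 80, 80, 86, 90, 90, 95, 91, 87, 81, 81, 95, 128, 159]
202 [122, 131, 94, 86, 81, 80, 87, 92, 92, 87, 84, 82, 84, 98, 133, 123]
204 [125, 127, 86, 88, 83, 84, 87, 88, 89, 87, 92, 95, 106, 105, 134, 119]
206 [130, 120, 90, 100, 95, 91, 90, 92, 91, 98, 124, 126, 129, 116, 136, 157]
208 [126, 147, 140, 166, 171, 164, 156, 157, 163, 148, 144, 130, 116, 130, 140, 157]
210 [170, 217, 218, 215, 218, 216, 214, 218, 207, 175, 184, 195, 202, 186, 175, 205]
[[278.5, 187.0], [278.5, 190.8], [278.6, 192.6], [278.6, 193.1]] [[277.9, 196.2], [277.9, 198.7]]
```

Request:
{"name": "apply_moves", "arguments": {"dp": [[0,0,0.025],[0,0,0.04],[0,0,0.04]], "delta_rot": [[0,0,0],[0,0,0],[0,0,0]], "gripper": [1,1,1]}}

```text
clock: 20.65
tcp_pos: [0.3668, -0.263, 0.2189]
tcp_rot: [0.0, 0.024, 1.0, 0.0]
ft_force: [-0.0, -2.8, 4.4]
opening: 0.0001
grasp_force: 2.1
```

Request:
{"name": "apply_moves", "arguments": {"dp": [[0,0,0.025],[0,0,0.04],[0,0,0.04]], "delta_rot": [[0,0,0],[0,0,0],[0,0,0]], "gripper": [1,1,1]}}

```text
clock: 20.95
tcp_pos: [0.3668, -0.2637, 0.2159]
tcp_rot: [0.001, 0.024, 1.0, -0.001]
ft_force: [-1.3, -3.5, 10.5]
opening: -0.0
grasp_force: 4.9
```

Request:
{"name": "apply_moves", "arguments": {"dp": [[0,0,0.01],[0,0,0.02],[0,0,0.02]], "delta_rot": [[0,0,0],[0,0,0],[0,0,0]], "gripper": [1,1,1]}}

```text
clock: 21.25
tcp_pos: [0.3668, -0.264, 0.214]
tcp_rot: [0.001, 0.025, 1.0, -0.002]
ft_force: [-1.9, -3.0, 11.4]
opening: 0.0003
grasp_force: 5.7
```

Request:
{"name": "apply_moves", "arguments": {"dp": [[0,0,0.01],[0,0,0.02],[0,0,0.02]], "delta_rot": [[0,0,0],[0,0,0],[0,0,0]], "gripper": [1,1,1]}}

```text
clock: 21.55
tcp_pos: [0.3668, -0.2644, 0.2117]
tcp_rot: [0.001, 0.025, 1.0, -0.002]
ft_force: [-1.3, -5.2, 11.9]
opening: -0.0003
grasp_force: 5.8
```

Sliding at 11–12 N. I'll continue in steps of about 3–4 mm, checking each one.

Request:
{"name": "apply_moves", "arguments": {"dp": [[0,0,0.01],[0,0,0.02],[0,0,0.03],[0,0,0.03]], "delta_rot": [[0,0,0],[0,0,0],[0,0,0],[0,0,0]], "gripper": [1,1,1,1]}}

```text
clock: 21.95
tcp_pos: [0.3668, -0.2649, 0.2083]
tcp_rot: [0.001, 0.025, 1.0, -0.003]
ft_force: [-0.8, -6.9, 12.6]
opening: -0.0
grasp_force: 5.9
```

Request:
{"name": "apply_moves", "arguments": {"dp": [[0,0,0.01],[0,0,0.02],[0,0,0.02]], "delta_rot": [[0,0,0],[0,0,0],[0,0,0]], "gripper": [1,1,1]}}

```text
clock: 22.25
tcp_pos: [0.3668, -0.2651, 0.206]
tcp_rot: [0.001, 0.025, 1.0, -0.003]
ft_force: [-1.9, -7.9, 12.6]
opening: 0.0001
grasp_force: 6.1
```

Request:
{"name": "apply_moves", "arguments": {"dp": [[0,0,0.01],[0,0,0.02],[0,0,0.02]], "delta_rot": [[0,0,0],[0,0,0],[0,0,0]], "gripper": [1,1,1]}}

```text
clock: 22.55
tcp_pos: [0.3669, -0.2651, 0.2036]
tcp_rot: [0.001, 0.025, 1.0, -0.003]
ft_force: [-1.9, -8.2, 11.7]
opening: -0.0003
grasp_force: 6.2
```

Request:
{"name": "apply_moves", "arguments": {"dp": [[0,-0.008,0.01],[0,-0.01,0.02],[0,-0.01,0.02]], "delta_rot": [[0,0,0],[0,0,0],[0,0,0]], "gripper": [1,1,1]}}

```text
clock: 22.85
tcp_pos: [0.3669, -0.2655, 0.2009]
tcp_rot: [0.001, 0.025, 1.0, -0.002]
ft_force: [-2.1, -5.2, 12.2]
opening: 0.0003
grasp_force: 6.1
```

Request:
{"name": "apply_moves", "arguments": {"dp": [[0,0,0.01],[0,0,0.02],[0,0,0.02]], "delta_rot": [[0,0,0],[0,0,0],[0,0,0]], "gripper": [1,1,1]}}

```text
clock: 23.15
tcp_pos: [0.3669, -0.2656, 0.1986]
tcp_rot: [0.001, 0.025, 1.0, -0.002]
ft_force: [-1.9, -5.3, 12.5]
opening: 0.0001
grasp_force: 6.2
```

Request:
{"name": "apply_moves", "arguments": {"dp": [[0,0,0.01],[0,0,0.02],[0,0,0.02]], "delta_rot": [[0,0,0],[0,0,0],[0,0,0]], "gripper": [1,1,1]}}

```text
clock: 23.45
tcp_pos: [0.3669, -0.2657, 0.1962]
tcp_rot: [0.001, 0.025, 1.0, -0.002]
ft_force: [-0.6, -6.6, 11.4]
opening: 0.0001
grasp_force: 6.2
```

Request:
{"name": "apply_moves", "arguments": {"dp": [[0,0,0.01],[0,0,0.02],[0,0,0.03],[0,0,0.03]], "delta_rot": [[0,0,0],[0,0,0],[0,0,0],[0,0,0]], "gripper": [1,1,1,1]}}

```text
clock: 23.85
tcp_pos: [0.3669, -0.2658, 0.1926]
tcp_rot: [0.001, 0.025, 1.0, -0.002]
ft_force: [-1.6, -4.6, 12.2]
opening: -0.0001
grasp_force: 6.3
```

Request:
{"name": "apply_moves", "arguments": {"dp": [[0,0,0.01],[0,0,0.02],[0,0,0.02]], "delta_rot": [[0,0,0],[0,0,0],[0,0,0]], "gripper": [1,1,1]}}

```text
clock: 24.15
tcp_pos: [0.3669, -0.2658, 0.1902]
tcp_rot: [0.001, 0.025, 1.0, -0.002]
ft_force: [-1.4, -5.2, 11.4]
opening: 0.0001
grasp_force: 6.4
```

Request:
{"name": "apply_moves", "arguments": {"dp": [[0,0,0.01],[0,0,0.02],[0,0,0.02]], "delta_rot": [[0,0,0],[0,0,0],[0,0,0]], "gripper": [1,1,1]}}

```text
clock: 24.45
tcp_pos: [0.3669, -0.2657, 0.1878]
tcp_rot: [0.001, 0.025, 1.0, -0.002]
ft_force: [-1.5, -5.2, 12.0]
opening: 0.0
grasp_force: 6.4
```

Request:
{"name": "apply_moves", "arguments": {"dp": [[0,0,0.01],[0,0,0.02],[0,0,0.02]], "delta_rot": [[0,0,0],[0,0,0],[0,0,0]], "gripper": [1,1,1]}}

```text
clock: 24.75
tcp_pos: [0.3669, -0.2657, 0.1854]
tcp_rot: [0.001, 0.025, 1.0, -0.002]
ft_force: [-1.5, -5.4, 12.6]
opening: -0.0001
grasp_force: 6.4
```

Request:
{"name": "apply_moves", "arguments": {"dp": [[0,0,0.01],[0,0,0.02],[0,0,0.02]], "delta_rot": [[0,0,0],[0,0,0],[0,0,0]], "gripper": [1,1,1]}}

```text
clock: 25.05
tcp_pos: [0.3669, -0.2656, 0.183]
tcp_rot: [0.001, 0.025, 1.0, -0.002]
ft_force: [-2.0, -4.6, 11.7]
opening: 0.0002
grasp_force: 6.4
```

Request:
{"name": "apply_moves", "arguments": {"dp": [[0,0,0.01],[0,0,0.02],[0,0,0.02]], "delta_rot": [[0,0,0],[0,0,0],[0,0,0]], "gripper": [1,1,1]}}

```text
clock: 25.35
tcp_pos: [0.367, -0.2656, 0.1818]
tcp_rot: [0.002, 0.025, 1.0, -0.003]
ft_force: [-2.9, -4.8, 16.9]
opening: -0.0002
grasp_force: 8.7
```

Request:
{"name": "apply_moves", "arguments": {"dp": [[0,0,0.01],[0,0,0.02],[0,0,0.02]], "delta_rot": [[0,0,0],[0,0,0],[0,0,0]], "gripper": [1,1,1]}}

```text
clock: 25.65
tcp_pos: [0.367, -0.2656, 0.1807]
tcp_rot: [0.002, 0.025, 1.0, -0.003]
ft_force: [-4.9, -1.9, 22.8]
opening: -0.0001
grasp_force: 11.3
```

The force rose sharply to 22.8 N, about 100 N at the ram, so the bearing is home. I'm letting the lever back up under control.

Request:
{"name": "apply_moves", "arguments": {"dp": [[0,0.005,-0.08],[0,0.01,-0.2],[0,0.01,-0.32],[0,0.01,-0.44],[0,0.01,-0.56],[0,0.01,-0.68],[0,0.01,-0.8],[0,0.01,-0.92],[0,0.01,-1]], "delta_rot": [[0,0,0],[0,0,0],[0,0,0],[0,0,0],[0,0,0],[0,0,0],[0,0,0],[0,0,0],[0,0,0]], "gripper": [1,1,1,1,1,1,1,1,1]}}

```text
clock: 26.55
tcp_pos: [0.3669, -0.2626, 0.2968]
tcp_rot: [-0.0, 0.024, 1.0, 0.0]
ft_force: [0.5, 2.9, 0.8]
opening: 0.0001
grasp_force: 1.2
```

Request:
{"name": "apply_moves", "arguments": {"dp": [[0,0,-0.12],[0,0,-0.24],[0,0,-0.36],[0,0,-0.48],[0,0,-0.6],[0,0,-0.72],[0,0,-0.8],[0,0,-0.8],[0,0,-0.8]], "delta_rot": [[0,0,0],[0,0,0],[0,0,0],[0,0,0],[0,0,0],[0,0,0],[0,0,0],[0,0,0],[0,0,0]], "gripper": [1,1,1,1,1,1,1,1,1]}}

```text
clock: 27.45
tcp_pos: [0.3668, -0.2632, 0.3912]
tcp_rot: [-0.0, 0.024, 1.0, 0.0]
ft_force: [0.5, -0.6, 0.6]
opening: 0.0
grasp_force: 0.0
```

```bash
python3 - <<'E'
from h import *
s=manip.state(); print(np.round(s["tcp_pos"],4),s["ft_force"],s["clock"])
im=[manip.camera(c) for c in("top","side")]
for n,z in(("housing",.042),("bearing_top",.082),("slide_knob",.084),("lever_grip",.3),("masking_tape",0),("glue_bottle",0)): print(n,[[np.round(atz(c,p,z)[:2],4) for p in lm(c,n)] for c in("top","side")])
# compare with image before press (g6 crop of side): difference
a=cv2.resize(cv2.imread("pics/g6.png")[:,400:],(100,150),interpolation=cv2.INTER_AREA).astype(int); b=im[1][80:230,240:340].astype(int)
d=np.abs(a-b).max(2); ys,xs=np.where(cv2.blur(d.astype(np.float32),(3,3))>30); print(len(ys), [(int(y)+80,int(x)+240) for y,x in list(zip(ys,xs))[::max(1,len(ys)//25)]])
E
```

```text
[ 0.3668 -0.2632  0.3912] [ 0.47879957 -0.63618227  0.56515002] 27.45
housing [[array([ 0.4298, -0.1333])], [array([ 0.4386, -0.111 ])]]
bearing_top [[array([ 0.399 , -0.3106])], [array([ 0.4399, -0.1414])]]
slide_knob [[], [array([ 0.4486, -0.0322])]]
lever_grip [[array([ 0.3703, -0.2602])], [array([ 0.3698, -0.2509])]]
masking_tape [[array([ 0.4229, -0.3571])], [array([ 0.4165, -0.3549])]]
glue_bottle [[array([0.5109, 0.4235])], [array([0.5173, 0.4277])]]
12 [(91, 301), (91, 302), (91, 303), (92, 300), (92, 301), (92, 302), (92, 303), (92, 304), (93, 300), (93, 301), (93, 302), (93, 303)]
```

```bash
python3 -c "
from plant import manip
print(manip.hand_in())"
```

```text
the job is handed in; nothing more can be done
None
```

The job is handed in: the housing is in the nest, the shuttle is in against its stop, and the bearing is pressed home (stopped at 22.8 N on the lever, about 100 N at the ram). The lever is back up, and the tape roll and glue bottle are where they were.

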